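# Lock the pepper mill's collar, draw it from its dock and hold it over the bowl

### The arm

A 7-joint arm with a two-finger parallel gripper is mounted at the origin on a cart in front of the work surface, level with it; the furniture and walls round the work are solid. World frame = base frame: x ahead of the robot, y to its left, z up, the work surface at z = 0. Lengths are in m, angles in rad, forces in N, time in s.
With the tool pointing down it reaches from about 0.4 to 0.75 m from the base axis. Payload 19.5 kg.
Tool frame: the origin (TCP) lies midway between the tips of the shut fingers; the grasp point (between the pads) lies 19 mm behind it (arm.grip_point_offset is the z of the grasp point in the tool frame, in m); z points along the fingers, y is the line along which they close (so a half turn about z gives the same grasp; the last joint's range is limited). The gripper opens to 85 mm and grips with 20 to 120 N. Pads are 22 mm wide; open, the fingers measure 114 mm over their backs; the gripper's body (76 mm by 85 mm) begins 54 mm behind the grasp point. The pads swing forward as they close: fully open they stand 13 mm farther back than shut.
Start: joints at [1.12, 0.707, -0.028, 1.485, 0.022, 0.951, -0.075], TCP at [0.229, -0.528, 0.194] pointing down, gripper open.
Joint ranges: [-2.71, 2.71], [-0.32, 2.16], [-1.57, 1.52], [0, 2.45], [-1.46, 4.6], [0, 2.02], [-2.83, 2.83]. Speed limits (rad/s): [1.89, 1.89, 2.57, 2.57, 3.01, 3.01, 3.01].

### API

Orientations are given as a unit quaternion [x, y, z, w].
In Python, from cell import arm, imaging, silhouettes gives the robot as it stands.
- The arm moves only by the tool servo_tool, never from a script. Its argument "moves" is one flat list of numbers, 7 for each row, row after row: the shift along the world's x, y, z in m, then the turn, a rotation vector about the world's x, y, z in degrees, then the finger opening in m, from 0 to 0.0854. In form: [tx, ty, tz, wx, wy, wz, claw, tx, ty, tz, wx, wy, wz, claw, ...]. A call has 1 to 8 rows; each row shifts and turns the commanded pose from where the row before left it; what a row does not reach is not made up. A row lasts 1/8 s, in which the tool goes at most 62.5 mm and 10.7 degrees, less where a joint would pass 70% of its speed; a pose out of reach is approached as far as the arm can. A call with a gripper value outside its range is refused whole. The fingers move at their own pace and stop on an object; "squeeze" is the grip in N (left out, the last holds). Time passes only in rows, so rows that do not move let the fingers close. It gives the time, the measured TCP pose, the force, the opening and the grip force at its end, in the units of the state.
- arm.sense(): the state, without advancing time (a new reading comes with each control period).
- imaging.camera(name): name is "scene" or "top" or "wrist"; returns (picture, depth): 420x560x3 uint8, blue, green, red; 420x560 float32, m along the optical axis (not along the pixel's ray), 0 where there is no reading.
- imaging.camera_info(name): a dict with "fov_y" (degrees; the focal length in pixels is half the picture's height over the tangent of half this angle, whatever the lens; pixels are square), "cx", "cy" (the principal point, pixels), "k1" (the pictures are not rectified: a ray, as slopes to the right and down, at radius r is drawn at 1 + k1 r^2 times it, then the intrinsics apply), "eye" and "attitude" of the camera in the world. Camera axes: x right, y up, looking along -z (the intrinsics and any distortion apply to the point x, -y, -z); pixel columns grow to the right and rows downward; lengths in m; the calibration is good to about 2 mm. A picture is of the moment at which its call begins: read the wrist's pose just before it. camera_info takes no time and is no camera call; for the wrist camera it gives the pose at the moment of the call.
- arm.hand_in(): hands the job in; it is judged then, once.
Trained networks look in the newest picture that a camera, given by its name, has taken for a name from the list of things; names that differ only in an ending like _2 or _b are one class to them, and where a whole thing is asked for, a point or a joint stands for the part that bears it (a point fixed in the world has none). Each returns a list of dicts, best first, with "confidence" (0 to 1); they miss things now and then, are a little off and sometimes report something else, mostly with a low value. They report only what shows in the picture. A call takes as long as a camera call. They do not tell look-alikes from the thing itself.
- silhouettes(camera, name): "region" (420x560 bool, what is visible of it) and "bbox" ([left, top, width, height] in pixels, round what is visible of it).
The state is a dict: "time_s": time; "qpos": joint angles; "qvel": joint speeds; "joint_efforts": joint torques, N m; "tool_pos": TCP position; "ee_rot": TCP orientation; "ft_force": force on the tool from outside, world axes, zero at the start; "ft_torque": the same for the moment, N m; "finger_gap": finger opening in m; "grip_force": force on a finger pad.
Only numpy, scipy, OpenCV 4.12 (cv2) and the standard library are available. Lean on these libraries where they do the work, as an engineer would, in place of code of your own. Each camera call takes 0.05 s, during which the arm holds its last target. There are 200 camera calls.

### The job

The pepper mill leans in its slanted dock with the lock collar under its lid still open. With the mill still sitting in the dock, turn the collar clockwise as far as it goes, to its locked mark (the collar's lug in line with the rib on the lid); then draw the mill out of the dock, turn it straight upright and keep it raised over the middle of the soup bowl, clear above the rim. Finish while holding it still there in the gripper, and leave the bowl and the things around where they stand.

Things in the scene. Friction and masses are not known exactly. Their poses are not given: they have to be found in the camera images.
- mill: Pepper mill, 0.3 kg, 139 mm long. Origin: middle of its foot's underside; +z runs up its axis to the lid and, docked, leans 25 degrees from vertical to the dock's -x (towards the robot). Along z: square dark wood foot 46 x 46 mm, 0 to 60 mm, flats facing x and y; round steel body 44 mm across, 66 to 118; collar 118 to 134; lid 35 mm across, to 139. Docked, the lowest 55 mm are in the pocket.
- collar_center (a point): Point on the mill's axis at mid height of the lock collar, 126 mm from the foot; axes as the mill's. The collar is a grey knurled ring 54 mm across and 16 mm tall with one lug, 10 mm wide, reaching out to 35 mm from the axis. The locked mark is a small black rib, 3 mm high, on the lid, from its middle to the mill's -x.
- collar (a joint): Turn of the collar about the mill's axis, rad, growing clockwise seen from the lid. 0 = open stop, 1.4 = locked stop, lug towards the mill's -x, in line with the rib. At q the lug lies 1.4 - q counter-clockwise of the mill's -x. Friction about 0.06 N m, no spring: it stays where left. Starts between 0.1 and 0.7. The square foot keeps the mill from turning in the dock.
- dock: The dock, fixed: steel foot plate 125 x 95 x 10 mm and a black square pocket (49 mm wide inside, 5 mm walls, 55 mm deep) leaning 25 degrees: its mouth points up and to the dock's -x. Origin: centre of the plate's underside; z up. It stands turned by -0.2 to 0.7 rad (counter-clockwise from above positive), so that it roughly faces the robot.
- dock_seat (a point): Point in the dock where the centre of the mill's foot rests when it is fully docked.
- dock_mouth (a point): Centre of the pocket's mouth, about 80 mm above the surface.
- bowl: White soup bowl, loose, 0.4 kg, 150 mm across the rim, 55 mm tall, empty. Origin: centre of its underside; z up.
- spice_jar: Bystander: spice jar with a black lid, 46 mm in diameter, 109 mm tall, behind the work. Origin: centre of its underside.
- honey_jar: Bystander: small honey jar, 55 mm in diameter, 86 mm tall, behind the work. Origin: centre of its underside.
- garlic: Bystander: garlic bulb, about 53 mm across and tall, left of the work. Origin: centre of its underside.
Mind the look-alikes: they are no part of the job. Leave any red look-alike of the mill alone.

How it is judged:
By the outcome, as a careful person would: the job done as asked, in the order asked, and still so for the second after the job is handed in, while the arm keeps its last pose, push and grip.
It also fails if it takes over 43 s, if anything falls off the work surface, if the arm or the gripper's body presses on something with over 40 N, if the wrist force passes 120 N, or if a joint passes its speed limit or range.

## Working session

There is one attempt and no reset: what is moved stays moved. The work goes in short steps, Python scripts to look and compute and a tool call to move; the robot and the scene stay as the last step left them, time stands still between calls to the robot, and variables do not carry over. Pictures are saved under pics/ and viewed, at most 10 in all, crops included, and the job is handed in when it is done.

Besides the shell and the picture viewer there is one more tool, called after "Call:" in YAML: its name, and indented under it one key for each argument. servo_tool: Moves the arm, as the interface text tells. Its arguments: {"type":"object","properties":{"moves":{"type":"array"},"squeeze":{"type":"number"}},"required":["moves"]}

```bash
mkdir -p pics; ls
cat > h.py <<'E'
import numpy as np, cv2
from scipy.spatial.transform import Rotation as R
from cell import arm, imaging, silhouettes
def Rm(info):
    a=np.array(info["attitude"]); return R.from_quat(a).as_matrix() if a.size==4 else a.reshape(3,3)
def K(info):
    f=210/np.tan(np.radians(info["fov_y"])/2); return np.array([[f,0,info["cx"]],[0,f,info["cy"]],[0,0,1]]),np.array([info["k1"],0,0,0,0.])
def cloud(info,depth):
    k,d=K(info); v,u=np.mgrid[:420,:560]
    p=cv2.undistortPoints(np.stack([u,v],-1).reshape(-1,1,2).astype(float),k,d).reshape(420,560,2)
    c=np.stack([p[...,0]*depth,-p[...,1]*depth,-depth],-1)
    P=c@Rm(info).T+np.array(info["eye"]); P[depth<=0]=np.nan; return P
def proj(info,X):
    k,d=K(info); c=(np.atleast_2d(X)-np.array(info["eye"]))@Rm(info); c=c*[1,-1,-1]
    return cv2.projectPoints(c,np.zeros(3),np.zeros(3),k,d)[0].reshape(-1,2)
def look(n):
    i=imaging.camera_info(n); im,d=imaging.camera(n); return i,im,d,cloud(i,d)
E
python3 - <<'E'
from h import *
a=[]
for n in("scene","top"):
    i,im,d,P=look(n); a.append(im); np.savez(f"{n}.npz",im=im,d=d,P=P); print(n,i)
    for t in("mill","collar","dock","bowl","spice_jar","honey_jar","garlic"):
        for s in silhouettes(n,t)[:3]:
            print(t,round(s["confidence"],2),s["bbox"],np.nanmedian(P[s["region"]],0).round(3))
    cv2.imwrite(f"pics/{n}1.png",im)
print(arm.sense())
E
```

```text
pics
scene {'fov_y': 56.250012707527674, 'cx': 275.41743306227727, 'cy': 213.62305942445641, 'k1': 0.02988600757628086, 'eye': array([ 0.37286846, -0.21570837,  0.72682709]), 'attitude': array([ 0.37052125, -0.0973727 , -0.24524991,  0.89055322])}
mill 0.75 [199.5, 213.7, 34.8, 38.7] [0.541 0.311 0.147]
mill 0.67 [263.8, 182.2, 44.0, 53.9] [0.739 0.38  0.045]
collar 0.65 [198.6, 214.1, 28.7, 32.3] [0.535 0.307 0.149]
dock 0.81 [201.5, 228.2, 59.4, 56.3] [0.561 0.319 0.012]
bowl 0.71 [199.4, 213.9, 39.1, 38.2] [0.542 0.312 0.146]
bowl 0.58 [223.8, 284.8, 78.1, 75.6] [0.552 0.148 0.024]
spice_jar 0.62 [333.6, 246.5, 32.6, 48.0] [0.747 0.128 0.081]
honey_jar 0.64 [301.3, 224.8, 30.4, 41.4] [0.734 0.229 0.065]
garlic 0.54 [188.5, 197.7, 16.3, 14.5] [0.57  0.515 0.033]
top {'fov_y': 44.63431205238777, 'cx': 274.56760953947855, 'cy': 204.4716291924961, 'k1': -0.1741862555710678, 'eye': array([0.44169104, 0.38564689, 1.1751966 ]), 'attitude': array([-0.05657209,  0.08721546,  0.81885781, -0.56450416])}
mill 0.83 [218.6, 188.1, 32.4, 26.7] [0.708 0.373 0.044]
mill 0.63 [258.8, 238.5, 44.0, 3
[... 486 characters left out ...]
70650293, -0.02761395,  1.48460643,  0.02199155,
        0.95091619, -0.07549745]), 'qvel': array([ 1.32500094e-03,  1.12220294e-03,  9.53229752e-04, -1.31412295e-03,
       -1.95971998e-04, -1.90085447e-04,  6.46694918e-05]), 'joint_efforts': array([-7.25250666e-04, -8.82915187e+01,  1.23392534e+00, -2.36375141e+01,
        1.71554927e-02,  1.64799534e-03, -4.71588089e-05]), 'tool_pos': array([ 0.22857043, -0.52757467,  0.19446466]), 'ee_rot': array([ 9.79182600e-01,  2.02981357e-01, -4.86375893e-06, -6.61791890e-05]), 'ft_force': array([-0.81655743, -0.19110479, -0.39667468]), 'ft_torque': array([ 0.03502763, -0.02582438,  0.00802149]), 'grip_force': 0.0, 'finger_gap': 0.08541052056727229}
```

Run:
```python
import numpy as np,cv2
a=np.load("scene.npz")["im"][150:390,150:400]; b=np.load("top.npz")["im"][130:310,160:420]
a=cv2.resize(a,(400,384),interpolation=cv2.INTER_CUBIC)
c=np.load("top.npz")["im"][210:290,225:325]; c=cv2.resize(c,(400,320),interpolation=cv2.INTER_CUBIC)
b=cv2.resize(b,(400,277),interpolation=cv2.INTER_CUBIC)
o=np.zeros((600,800,3),np.uint8);o[:384,:400]=a;o[:277,400:]=b;o[280:600,400:]=c
cv2.imwrite("pics/a.png",o)
```

```text
(no output)
```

View pics/a.png

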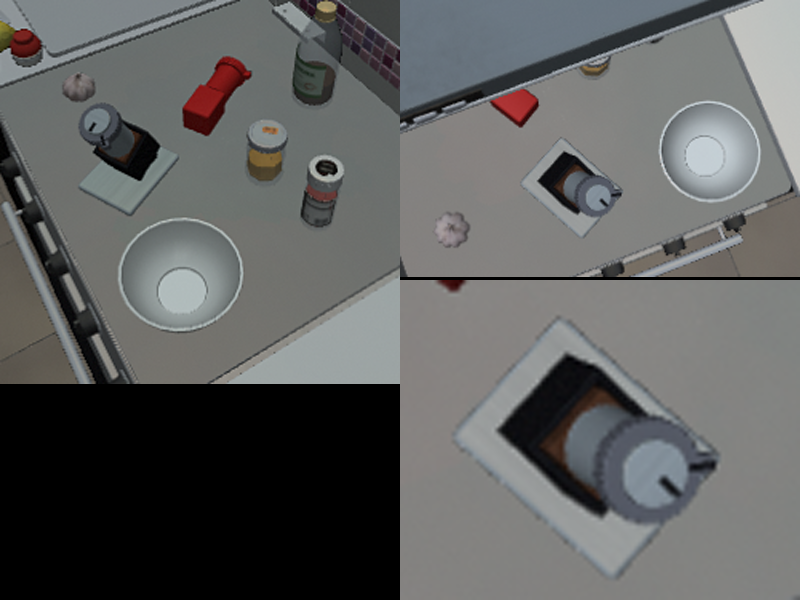

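The docked steel mill is at scene (213,232) / top (285,250): it stands in the slanted dock and fits the description. The other candidate, at scene (285,207) / top (234,200), is the red look-alike lying on the table, which I'll leave alone. The enlarged crop shows the lug in top at about (302,251), counter-clockwise of the rib.

Run:
```python
from h import *
px=np.array([[238.75,249.25],[265.5,219.5],[304.5,253.75],[278.75,284.25]])
i=imaging.camera_info("top");k,d=K(i)
def ray(i,p,z):
    k,d=K(i);q=cv2.undistortPoints(np.array(p,float).reshape(-1,1,2),k,d).reshape(-1,2)
    r=np.c_[q[:,0],-q[:,1],-np.ones(len(q))]@Rm(i).T; e=np.array(i["eye"]); return e+r*((z-e[2])/r[:,2])[:,None]
C=ray(i,px,0.01);print(C.round(3),C.mean(0));
for a in range(4):
    v=C[(a+1)%4]-C[a];print(np.linalg.norm(v),np.degrees(np.arctan2(v[1],v[0])))
for n in("scene","top"):
    P=np.load(n+".npz")["P"]; m=(np.abs(P[...,2]-.010)<.0035)&(np.hypot(P[...,0]-.58,P[...,1]-.35)<.09)
    t=cv2.minAreaRect((P[m][:,:2]*1000).astype(np.float32));print(n,t)
    # mill: everything above z .12 near
    m=(P[...,2]>.10)&(np.hypot(P[...,0]-.54,P[...,1]-.32)<.06);Q=P[m]
    print(m.sum(),Q.min(0),Q.max(0),Q.mean(0))
    m=np.isfinite(P[...,2])&(np.hypot(P[...,0]-.55,P[...,1]-.13)<.1)&(P[...,2]>.05)&(P[...,2]<.06);Q=P[m]
    c,r=cv2.minEnclosingCircle((Q[:,:2]*1000).astype(np.float32));print("bowl",c,r,m.sum())
    m=(np.hypot(P[...,0]-.65,P[...,1]-.3)<.03);print("table z",np.nanmedian(P[m][:,2]))
```

```text
[[0.601 0.406 0.01 ]
 [0.644 0.324 0.01 ]
 [0.537 0.269 0.01 ]
 [0.494 0.349 0.01 ]] [0.56872716 0.33665888 0.01      ]
0.09236055482076153 -62.230722022806496
0.11970037681899541 -152.52069410246725
0.09109468999992744 118.76362398359416
0.12128154911205076 28.087589039614915
scene ((572.2717895507812, 338.4176330566406), (124.25108337402344, 95.74640655517578), 28.032405853271484)
711 [0.50882095 0.28613781 0.1000574 ] [0.57717952 0.34618559 0.16554265] [0.53758886 0.31224037 0.14576746]
bowl (545.4190063476562, 135.2613067626953) 75.29391479492188 713
table z 0.001947727233523322
top ((578.150390625, 342.5796813964844), (143.70108032226562, 95.02247619628906), 27.87902069091797)
18715 [0.50632702 0.26008368 0.10006432] [0.59999212 0.3799508  0.88933859] [0.56194844 0.32104942 0.82487163]
bowl (542.5022583007812, 133.06024169921875) 75.032470703125 450
table z -0.0005616815017900345
```

```bash
cat >> h.py <<'E'
def axes(yaw):
    y=np.radians(yaw); return (R.from_euler("z",y)*R.from_euler("y",-np.radians(25))).as_matrix()
def fitmill(P,yaw,guess):
    M=axes(yaw); L=(P-guess)@M   # local coords about guess of the collar centre
    m=np.isfinite(L).all(-1)&(np.hypot(L[...,0],L[...,1])<.0165)&(np.abs(L[...,2]-.013)<.012)
    return L,m
E
python3 - <<'E'
from h import *
M=axes(28)
for n in("scene","top"):
    z=np.load(n+".npz");P=z["P"];im=z["im"]; g=np.array([.533,.314,.148])
    for it in range(8):
        L=(P-g)@M; ok=np.isfinite(L).all(-1); rr=np.hypot(L[...,0],L[...,1])
        lid=ok&(rr<.014)&(np.abs(L[...,2]-.013)<.015); dz=np.median(L[lid][:,2])-.013
        # ring+lid seen: all points at z in [-.002..] (collar top z=.008), lug excluded by circle fit with r<.03
        L[...,2]-=dz; top=ok&(L[...,2]>.004)&(L[...,2]<.012)&(rr<.031)&(rr>.0175)
        from scipy.optimize import least_squares
        lt=ok&(L[...,2]>.0105)&(L[...,2]<.0155)&(rr<.021)
        c,r=cv2.minEnclosingCircle((L[lt][:,:2]*1000).astype(np.float32))
        g=g+M@np.array([c[0]/1000,c[1]/1000,dz])
    lug=ok&(rr>.029)&(rr<.037)&(np.abs(L[...,2])<.012)
    ang=np.degrees(np.arctan2(L[lug][:,1],L[lug][:,0]))
    print(n,g.round(4),"lid r",r,lt.sum(),"ring cent",L[top][:,:2].mean(0),"tilt",np.linalg.lstsq(np.c_[L[lid][:,:2],np.ones(lid.sum())],L[lid][:,2],rcond=None)[0],lug.sum(),np.median(ang),np.round(L[lug].mean(0),3))
    i=imaging.camera_info(n)
    for q in(0.1,.3,.5,.7): 
        a=np.pi+1.4-q; print(q,proj(i,g+M@np.array([.033*np.cos(a),.033*np.sin(a),.008])))
E
```

```text
scene [0.5366 0.3164 0.1449] lid r 20.359420776367188 204 ring cent [-0.00075202  0.00029275] tilt [-0.0124694   0.0692098   0.01295794] 28 -130.65792286564272 [-0.011 -0.009  0.004]
0.1 [[222.63824574 237.00966717]]
0.3 [[220.09221284 239.23854092]]
0.5 [[217.21848845 240.97644947]]
0.7 [[214.1379506  242.15003831]]
top [0.5346 0.3158 0.1429] lid r 20.691396713256836 195 ring cent [0.00268737 0.00454279] tilt [-0.01332328  0.02760928  0.01296584] 37 61.7695959438089 [0.004 0.017 0.003]
0.1 [[302.07732475 247.63543094]]
0.3 [[303.31966676 250.46830855]]
0.5 [[303.98831245 253.53684147]]
0.7 [[304.05948245 256.72136329]]
```

Call:
servo_tool:
  moves: [0.034,0.047,0.013,0,0,7,0.0854,0.034,0.047,0.013,0,0,7,0.0854,0.034,0.047,0.013,0,0,7,0.0854,0.034,0.047,0.013,0,0,7,0.0854,0.034,0.047,0.013,0,0,7,0.0854,0.034,0.047,0.013,0,0,7,0.0854,0.034,0.047,0.013,0,0,7,0.0854,0.034,0.047,0.013,0,0,7,0.0854]

```text
time_s: 1.8
tool_pos: [0.5014, -0.15, 0.2991]
ee_rot: [0.768, 0.64, 0.0, 0.0]
ft_force: [1.0, -1.0, 0.3]
finger_gap: 0.0852
grip_force: 0.0
```

Call:
servo_tool:
  moves: [0,0.055,-0.005,1.47,-2.76,0,0.0854,0,0.055,-0.005,1.47,-2.76,0,0.0854,0,0.055,-0.005,1.47,-2.76,0,0.0854,0,0.055,-0.005,1.47,-2.76,0,0.0854,0,0.055,-0.005,1.47,-2.76,0,0.0854,0,0.055,-0.005,1.47,-2.76,0,0.0854,-0.008,0.055,-0.005,1.47,-2.76,0,0.0854,-0.008,0.055,-0.005,1.47,-2.76,0,0.0854]

```text
time_s: 2.8
tool_pos: [0.487, 0.2764, 0.2594]
ee_rot: [0.752, 0.624, 0.206, 0.043]
ft_force: [0.4, 0.1, 1.1]
finger_gap: 0.0853
grip_force: 0.0
```

Run:
```python
from h import *
s=arm.sense();print(s["time_s"],s["tool_pos"],R.from_quat(s["ee_rot"]).as_matrix().round(3),s["qpos"].round(2),arm.grip_point_offset)
i,im,d,P=look("wrist");np.savez("wrist.npz",im=im,d=d,P=P,eye=i["eye"],att=i["attitude"]);print(i)
for n in("collar","mill"):
    for t in silhouettes("wrist",n)[:2]:print(n,t["confidence"],t["bbox"])
M=axes(28);g=np.array([.5355,.316,.144])
def dot(X,c):
    for p in proj(i,X): cv2.circle(im,(int(p[0]),int(p[1])),1,c,-1)
for ph in np.arange(0,360,6):
    u=np.array([np.cos(np.radians(ph)),np.sin(np.radians(ph)),0])
    dot(g+M@(u*.0175+[0,0,.013]),(0,0,255)); dot(g+M@(u*.027+[0,0,.008]),(0,255,0))
    dot(g+M@(u*.035+[0,0,.008]),(255,0,0) if 100<ph<=180 else (255,255,0))
cv2.imwrite("pics/w1.png",im)
```

```text
2.8 [0.48695844 0.27638762 0.25937945] [[ 0.135  0.921  0.364]
 [ 0.957 -0.217  0.192]
 [ 0.256  0.322 -0.911]] [-0.54  0.43 -0.1   1.95  0.29  0.35 -1.06] -0.0187
{'fov_y': 61.441994378405596, 'cx': 273.0996505783452, 'cy': 206.83767800590164, 'k1': -0.004933172483522854, 'eye': array([0.43276985, 0.32009193, 0.44308615]), 'attitude': array([-0.04328603, -0.15934617, -0.11761442,  0.9792354 ])}
collar 0.92 [385.2, 35.9, 41.0, 44.3]
collar 0.9 [243.2, 133.0, 57.1, 70.6]
mill 0.79 [332.4, 36.2, 90.0, 90.6]
mill 0.62 [242.1, 117.5, 61.9, 86.9]
```

View pics/w1.png

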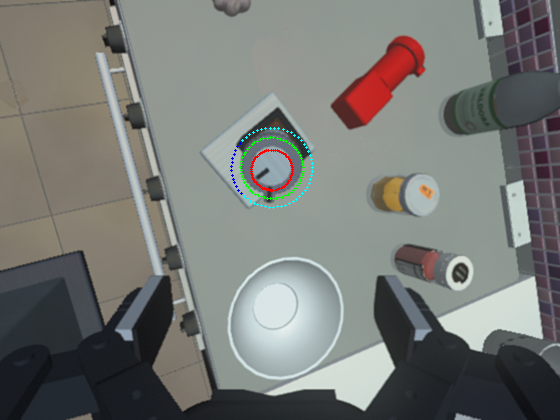

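Run:
```python
from h import *
i,im,d,P=look("wrist");np.savez("wrist.npz",im=im,d=d,P=P)
s=arm.sense();print(s["tool_pos"])
M=axes(28);g=np.array([.5355,.316,.144])
# rectify: view of plane z=+.008 in mill frame, 0.2mm per px, x right, y up
N=600;sc=.00014
v,u=np.mgrid[:N,:N];X=g+np.stack([(u-300)*sc,(300-v)*sc,np.full(u.shape,.010)],-1).reshape(-1,3)@M.T
p=proj(i,X).reshape(N,N,2).astype(np.float32)
o=cv2.remap(im,p[...,0],p[...,1],cv2.INTER_CUBIC)
for r in(.0175,.027,.035): cv2.circle(o,(300,300),int(r/sc),(0,255,255),1)
cv2.imwrite("pics/w2.png",o)
```

```text
[0.48689869 0.27537496 0.25926658]
```

View pics/w2.png

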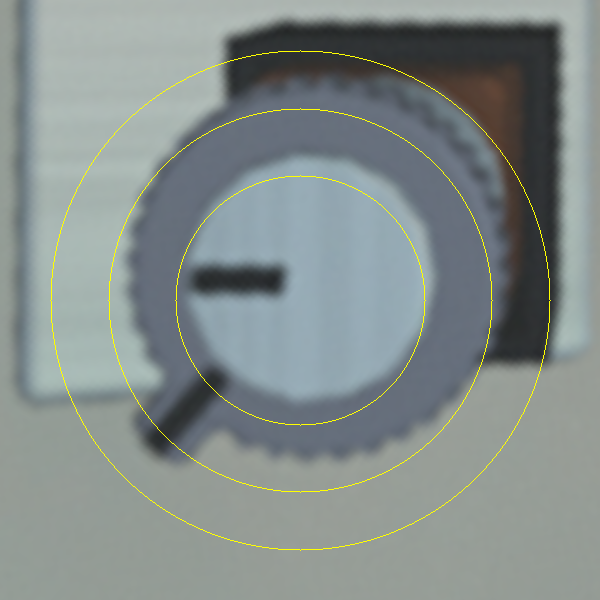

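```bash
cat > go.py <<'E'
from h import *
def go(c,M,ang,back,s=None):
    """delta to a grasp at point c, tool z = -M z, tool y at ang (deg) in mill frame, 'back' m up the axis"""
    s=s or arm.sense(); T=R.from_quat(s["ee_rot"]).as_matrix()
    z=-M[:,2]; a=np.radians(ang); y=M@[np.cos(a),np.sin(a),0]; W=np.c_[np.cross(y,z),y,z]
    p=c-z*back-z*arm.grip_point_offset
    print("dT mm",((p-s["tool_pos"])*1000).round(1),"rotvec deg",np.degrees(R.from_matrix(W@T.T).as_rotvec()).round(2),"target",p.round(4))
E
python3 - <<'E'
from go import *
M=axes(28);g=np.array([.5355,.316,.144])
P=np.load("wrist.npz")["P"];L=(P-g)@M;m=np.isfinite(L).all(-1)&(np.hypot(L[...,0]-.0016,L[...,1]-.003)<.014)&(abs(L[...,2]-.013)<.015)
print(m.sum(),np.median(L[m][:,2]), np.linalg.lstsq(np.c_[L[m][:,:2],np.ones(m.sum())],L[m][:,2],rcond=None)[0])
c=g+M@[.0016,.003,np.median(L[m][:,2])-.013];print(c)
for b in(.07,0,-.002):go(c,M,-43.6,b)
s=arm.sense();print((M.T@R.from_quat(s["ee_rot"]).as_matrix()).round(3))
E
```

```text
826 0.011509401946174906 [-0.03153337  0.00065448  0.0116966 ]
[0.53592816 0.31962537 0.14332525]
dT mm [ 29.9  34.1 -69.4] rotvec deg [ 2.32  0.31 -4.62] target [0.5168 0.3094 0.1898]
dT mm [  56.    48.  -132.9] rotvec deg [ 2.32  0.31 -4.62] target [0.5429 0.3233 0.1264]
dT mm [  56.8   48.4 -134.7] rotvec deg [ 2.32  0.31 -4.62] target [0.5437 0.3237 0.1246]
[[ 0.622  0.783 -0.014]
 [ 0.783 -0.622 -0.001]
 [-0.01  -0.01  -1.   ]]
```

Call:
servo_tool:
  moves: [0.01,0.0114,-0.0231,0.8,0.1,-1.54,0.0854,0.01,0.0114,-0.0231,0.8,0.1,-1.54,0.0854,0.01,0.0114,-0.0231,0.8,0.1,-1.54,0.0854,0,0,0,0,0,0,0.0854]

```text
time_s: 3.5
tool_pos: [0.5178, 0.3076, 0.1889]
ee_rot: [0.779, 0.589, 0.213, 0.035]
ft_force: [-0.6, 0.8, 1.1]
finger_gap: 0.0852
grip_force: 0.0
```

Run:
```python
from go import *
M=axes(28);c=np.array([.5359,.3196,.1433])
i,im,d,P=look("wrist")
go(c,M,-43.6,0);go(c,M,-43.6,-.002)
N=600;sc=.00014
v,u=np.mgrid[:N,:N];X=c+np.stack([(u-300)*sc,(300-v)*sc,np.full(u.shape,.010)],-1).reshape(-1,3)@M.T
p=proj(i,X).reshape(N,N,2).astype(np.float32)
o=cv2.remap(im,p[...,0],p[...,1],cv2.INTER_CUBIC)
for r in(.0175,.027,.035): cv2.circle(o,(300,300),int(r/sc),(0,255,255),1)
cv2.imwrite("pics/w3.png",o)
L=(P-c)@M;m=np.isfinite(L).all(-1)&(np.hypot(L[...,0],L[...,1])<.014)&(abs(L[...,2]-.013)<.015);print(m.sum(),np.median(L[m][:,2]))
```

```text
dT mm [ 25.1  15.9 -63.6] rotvec deg [-0.04 -0.02  0.18] target [0.5429 0.3233 0.1264]
dT mm [ 25.9  16.3 -65.4] rotvec deg [-0.04 -0.02  0.18] target [0.5436 0.3237 0.1245]
1357 0.013092637008176389
```

View pics/w3.png

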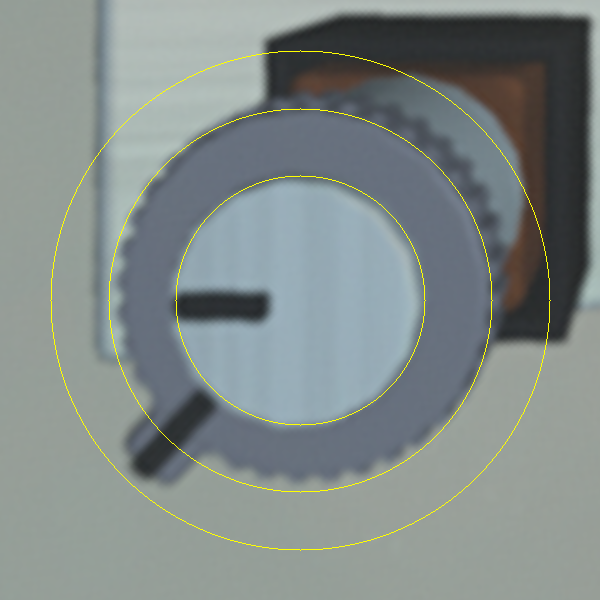

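Call:
servo_tool:
  moves: [0.0065,0.004,-0.0163,0,0,0,0.0854,0.0065,0.004,-0.0163,0,0,0,0.0854,0.0065,0.004,-0.0163,0,0,0,0.0854,0.0065,0.004,-0.0163,0,0,0,0.0854,0,0,0,0,0,0,0.0854,0,0,0,0,0,0,0.045,0,0,0,0,0,0,0.045,0,0,0,0,0,0,0.045]
  squeeze: 35

```text
time_s: 4.55
tool_pos: [0.5435, 0.3248, 0.1253]
ee_rot: [0.778, 0.589, 0.215, 0.034]
ft_force: [0.0, -0.4, -0.4]
finger_gap: 0.045
grip_force: 0.0
```

Call:
servo_tool:
  moves: [0,0,0,0,0,0,0.045,0,0,0,0,0,0,0.045,0,0,0,0,0,0,0.045]

```text
time_s: 4.92
tool_pos: [0.5435, 0.3248, 0.1249]
ee_rot: [0.778, 0.589, 0.214, 0.034]
ft_force: [0.1, 0.2, 0.3]
finger_gap: 0.0451
grip_force: 0.0
```

Run:
```python
from go import *
M=axes(28);c=np.array([.5359,.3196,.1433])
s=arm.sense();print(s["ft_force"],s["ft_torque"],s["qpos"].round(2))
go(c,M,-43.6,-.002)
print((-M[:,2]).round(4), "grip rel", M.T@(s["tool_pos"]+R.from_quat(s["ee_rot"]).as_matrix()[:,2]*arm.grip_point_offset-c))
```

```text
[0.08431254 0.24360541 0.27785927] [-0.18943845  0.40508943 -0.00355977] [-0.65  0.75  0.06  1.92  0.31  0.04 -1.2 ]
dT mm [ 0.2 -1.1 -0.3] rotvec deg [-0.11  0.03  0.13] target [0.5436 0.3237 0.1245]
[ 0.3731  0.1984 -0.9063] grip rel [ 0.00046003  0.00104875 -0.00184116]
```

Run:
```python
from h import *
i,im,d,P=look("wrist")
j,im2,d2,P2=look("scene")
o=np.vstack([cv2.resize(im,(400,300)),cv2.resize(im2[170:290,150:310],(400,300),interpolation=cv2.INTER_CUBIC)]);
o=np.hstack([o,cv2.resize(im[180:420,100:420],(400,300)).repeat(2,0)[:600]]) if 0 else o
cv2.imwrite("pics/w4.png",o)
```

```text
(no output)
```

View pics/w4.png

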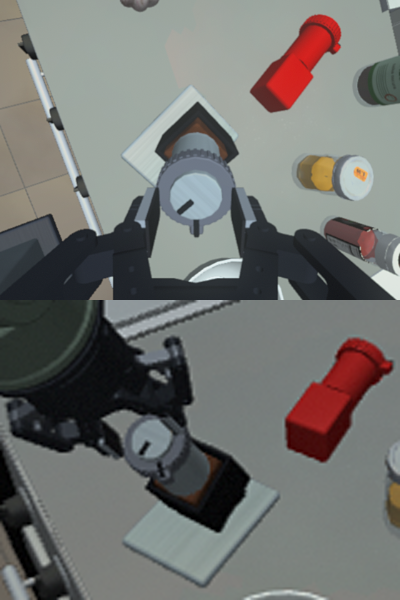

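Run:
```python
from h import *
s=arm.sense();T=R.from_quat(s["ee_rot"]).as_matrix()
for n in("wrist","scene"):
    i,im,d,P=look(n); Q=(P-s["tool_pos"])@T*1000
    if n=="wrist":
        for (x,y) in [(140,190),(145,200),(148,215),(150,240),(237,193),(240,200),(240,215),(245,230),(195,180),(165,195),(197,227),(195,200)]:
            u,v=int(x*1.4),int(y*1.4);print((x,y),Q[v,u].round(0),d[v,u].round(3))
    else:
        for (x,y) in [(180,345),(185,390),(150,375),(110,420),(35,440),(150,440)]:
            u,v=int(150+x*.4),int(170+(y-300)*.4);print((x,y),Q[v,u].round(0))
    M=axes(28);L=(P-[.5359,.3196,.1433])@M
    m=np.isfinite(L).all(-1)&(np.hypot(L[...,0],L[...,1])<.013)&(abs(L[...,2])<.05);print(m.sum(),np.percentile(L[m][:,2],[5,50,95]))
```

```text
(140, 190) [-65. -67.  96.] 0.308
(145, 200) [ 11. -27. -57.] 0.138
(148, 215) [ 10. -24. -70.] 0.125
(150, 240) [ -2. -23. -75.] 0.125
(237, 193) [ 10.  24. -48.] 0.146
(240, 200) [ 10.  25. -56.] 0.139
(240, 215) [  9.  23. -69.] 0.128
(245, 230) [  6.  24. -76.] 0.121
(195, 180) [ 12.  -0. -33.] 0.16
(165, 195) [ -2. -21. -29.] 0.169
(197, 227) [-25.   1. -31.] 0.174
(195, 200) [ -3.  -0. -34.] 0.164
2195 [0.01212336 0.01310867 0.01499501]
(180, 345) [   5.   67. -138.]
(185, 390) [ -11.   55. -105.]
(150, 375) [189. -44. 184.]
(110, 420) [134. -88. 148.]
(35, 440) [ -12.  -58. -119.]
(150, 440) [ -1.  -0. -34.]
116 [0.01302903 0.01488722 0.01719395]
```

Run:
```python
from h import *
s=arm.sense();T=R.from_quat(s["ee_rot"]).as_matrix()
for n in("wrist","scene","top"):
    i,im,d,P=look(n); Q=(P-s["tool_pos"])@T*1000
    for sg in(-1,1):
        m=np.isfinite(Q).all(-1)&(abs(Q[...,0])<14)&(sg*Q[...,1]>20)&(sg*Q[...,1]<50)&(Q[...,2]<15)&(Q[...,2]>-110)
        q=Q[m]; h,e=np.histogram(q[:,2],np.arange(-110,20,10)); print(n,sg,m.sum(),h,"ymin",np.percentile(abs(q[:,1]),5) if len(q) else 0)
```

```text
wrist -1 9839 [1070 4099 1551  880  728  599  388   24  487   13    0    0] ymin 22.435404177630726
wrist 1 9970 [1115 4149 1548  875  731  593  396   25  525   13    0    0] ymin 22.417386715153302
scene -1 287 [21 96 27 38 28 29 21 10 16  1  0  0] ymin 21.535834639864184
scene 1 295 [42 94 30 14 27 26 10  9 20  6  4  8] ymin 21.843514214798372
top -1 166 [ 9 27 21 17 14 21 17 13 27  0  0  0] ymin 21.626484203976695
top 1 211 [33 74 35  7 13 18  7  2 16  2  0  3] ymin 21.48621174331846
```

Call:
servo_tool:
  moves: [0,0,0,0,0,0,0.0854,0,-0.0007,0,0,0,0,0.0854,0,-0.0007,0,0,0,0,0.0854,0.0026,0.0014,-0.0063,0,0,0,0.0854,0.0026,0.0014,-0.0063,0,0,0,0.0854,0.0026,0.0014,-0.0063,0,0,0,0.0854,0,0,0,0,0,0,0.0854]

```text
time_s: 6.15
tool_pos: [0.5512, 0.3276, 0.1052]
ee_rot: [0.778, 0.589, 0.214, 0.034]
ft_force: [0.2, 0.7, 0.6]
finger_gap: 0.0853
grip_force: 0.0
```

Call:
servo_tool:
  moves: [0.0026,0.0014,-0.0063,0,0,0,0.0854,0.0026,0.0014,-0.0063,0,0,0,0.0854,0.0026,0.0014,-0.0063,0,0,0,0.0854,0,0,0,0,0,0,0.0854]

```text
time_s: 6.65
tool_pos: [0.5605, 0.3327, 0.0882]
ee_rot: [0.779, 0.589, 0.212, 0.034]
ft_force: [0.3, 0.2, 0.1]
finger_gap: 0.0855
grip_force: 0.0
```

Run:
```python
from h import *
s=arm.sense();T=R.from_quat(s["ee_rot"]).as_matrix()
i,im,d,P=look("wrist"); Q=(P-s["tool_pos"])@T*1000
for sg in(-1,1):
    m=np.isfinite(Q).all(-1)&(abs(Q[...,0])<14)&(sg*Q[...,1]>20)&(sg*Q[...,1]<65)&(Q[...,2]<15)&(Q[...,2]>-110)
    print(sg,np.histogram(Q[m][:,2],np.arange(-110,20,10))[0])
M=axes(28);z=T[:,2]
print("tip-gap45 point rel collar",M.T@(s["tool_pos"]-.044*z-[.5359,.3196,.1433]),s["ft_force"],s["qpos"].round(2))
cv2.imwrite("pics/w5.png",im)
```

```text
-1 [4210 1863 1079 1445 1910  600   22    8   14   13   17  643]
1 [4273 1896 1066 1329 1455  594   22    0    0    0    2  693]
tip-gap45 point rel collar [ 2.13479193e-03  8.25987331e-06 -1.77568199e-02] [0.292852   0.22691689 0.09227823] [-0.65  0.83  0.07  1.88  0.31  0.   -1.2 ]
```

View pics/w5.png

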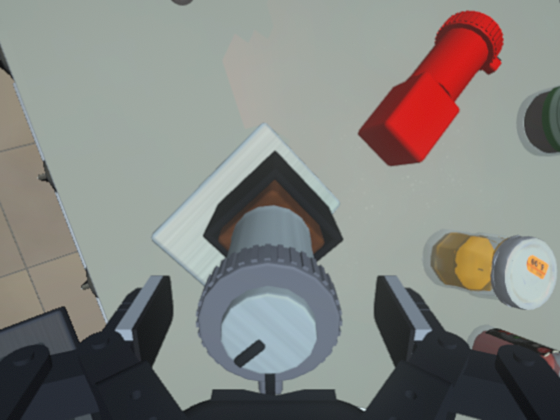

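Run:
```python
from h import *
s=arm.sense();T=R.from_quat(s["ee_rot"]).as_matrix();M=axes(28)
print(s["qpos"]); c=np.array([.5359,.3196,.1433])
print("tool z in mill",M.T@T[:,2], "y ang",np.degrees(np.arctan2(*(M.T@T[:,1])[[1,0]])))
for t in (3,5):
    Mt=R.from_euler("z",28,degrees=True)*R.from_euler("y",-(25-t),degrees=True); Mt=Mt.as_matrix()
    a=np.radians(-43.6); z=-Mt[:,2];y=Mt@[np.cos(a),np.sin(a),0];W=np.c_[np.cross(y,z),y,z]
    print(t,((c+z*.062-s["tool_pos"])*1000).round(1),np.degrees(R.from_matrix(W@T.T).as_rotvec()).round(2))
```

```text
[-6.50665479e-01  8.30699946e-01  7.07445733e-02  1.88081674e+00
  3.06676770e-01  1.03163614e-03 -1.19581927e+00]
tool z in mill [-2.99390607e-03  1.12305507e-04 -9.99995512e-01] y ang -43.75107100686516
3 [-4.1 -2.2 -2.7] [-1.39  2.47  0.14]
5 [-5.9 -3.1 -3.5] [-2.32  4.23  0.14]
```

Call:
servo_tool:
  moves: [-0.003,-0.0015,-0.0017,-1.15,2.1,0,0.0854,-0.003,-0.0015,-0.0017,-1.15,2.1,0,0.0854,0,0,0,0,0,0,0.0854]

```text
time_s: 7.08
tool_pos: [0.5549, 0.3297, 0.0857]
ee_rot: [0.785, 0.594, 0.172, 0.028]
ft_force: [0.0, 0.3, -0.1]
finger_gap: 0.0853
grip_force: 0.0
```

```bash
cat > chk.py <<'E'
from h import *
s=arm.sense();T=R.from_quat(s["ee_rot"]).as_matrix();M=axes(28);c=np.array([.5359,.3196,.1433])
print(s["time_s"],"q",s["qpos"].round(3),"F",s["ft_force"].round(1),"Tq",s["ft_torque"].round(2),"gap",s["finger_gap"],s["grip_force"])
y=M.T@T[:,1]
print("grasp rel collar mm",(M.T@(s["tool_pos"]-.062*T[:,2]-c)*1000).round(1),"z in mill",(M.T@T[:,2]).round(3),"y ang",np.degrees(np.arctan2(y[1],y[0])).round(1))
E
python3 chk.py
```

```text
7.075 q [-0.601  0.831 -0.012  1.803  0.312  0.166 -1.182] F [ 0.   0.3 -0.1] Tq [-0.15  0.4  -0.01] gap 0.08528084081835167 0.0
grasp rel collar mm [0.4 0.  0.4] z in mill [-0.085 -0.001 -0.996] y ang -43.9
```

Call:
servo_tool:
  moves: [0,0,0,0,0,0,0.04,0,0,0,0,0,0,0.04,0,0,0,0,0,0,0.04,0,0,0,0,0,0,0.04,0,0,0,0,0,0,0.04]
  squeeze: 30

```text
time_s: 7.7
tool_pos: [0.5546, 0.3297, 0.0857]
ee_rot: [0.785, 0.594, 0.172, 0.028]
ft_force: [-1.8, -1.4, 4.8]
finger_gap: 0.0523
grip_force: 30.2
```

```bash
python3 chk.py
```

```text
7.7 q [-0.602  0.831 -0.012  1.804  0.312  0.166 -1.182] F [-1.8 -1.4  4.8] Tq [-0.39  0.22 -0.12] gap 0.052285090137920064 30.164563357830048
grasp rel collar mm [0.2 0.2 0.6] z in mill [-0.085 -0.001 -0.996] y ang -43.8
```

Call:
servo_tool:
  moves: [-0.0001,0.0004,0.0001,1.87,0.99,-4.53,0.04,-0.0001,0.0004,0.0001,1.87,0.99,-4.53,0.04,-0.0001,0.0004,0.0001,1.87,0.99,-4.53,0.04,-0.0001,0.0004,0.0001,1.87,0.99,-4.53,0.04,-0.0001,0.0005,0.0001,1.87,0.99,-4.53,0.04,-0.0001,0.0005,0.0001,1.87,0.99,-4.53,0.04,0,0.0005,0.0001,1.87,0.99,-4.53,0.04,0,0.0005,0.0001,1.87,0.99,-4.53,0.04]

```text
time_s: 8.7
tool_pos: [0.5539, 0.3333, 0.0862]
ee_rot: [0.938, 0.294, 0.176, -0.061]
ft_force: [-1.2, -0.1, 3.0]
finger_gap: 0.0516
grip_force: 30.9
```

```bash
python3 chk.py
```

```text
8.7 q [-0.565  0.829 -0.026  1.826 -0.021  0.112 -1.522] F [-1.2 -0.1  3. ] Tq [-0.35  0.35  0.01] gap 0.05163144317208656 30.926916003227234
grasp rel collar mm [0.1 0.2 0.6] z in mill [-0.065  0.055 -0.996] y ang -84.0
```

Call:
servo_tool:
  moves: [0,0.0002,0,0.93,0.5,-2.27,0.04,0,0.0002,0,0.93,0.5,-2.27,0.04,0,0.0002,0,0.93,0.5,-2.27,0.04,0,0,0,0,0,0,0.04]

```text
time_s: 9.2
tool_pos: [0.5539, 0.334, 0.0863]
ee_rot: [0.954, 0.233, 0.174, -0.077]
ft_force: [-2.8, -1.7, 6.1]
finger_gap: 0.0525
grip_force: 31.1
```

```bash
python3 chk.py
```

```text
9.2 q [-0.559  0.829 -0.031  1.834 -0.083  0.097 -1.585] F [-2.8 -1.7  6.1] Tq [-0.27  0.35 -0.1 ] gap 0.05246307519206504 31.118096709251404
grasp rel collar mm [0.1 0.3 0.6] z in mill [-0.058  0.063 -0.996] y ang -91.4
```

Call:
servo_tool:
  moves: [0,0.0002,0,0.93,0.5,-2.27,0.04,0,0.0002,0,0.93,0.5,-2.27,0.04,0,0,0,0,0,0,0.04]

```text
time_s: 9.57
tool_pos: [0.5549, 0.3348, 0.087]
ee_rot: [0.962, 0.192, 0.174, -0.088]
ft_force: [2.8, 0.4, 8.2]
finger_gap: 0.0525
grip_force: 31.1
```

```bash
python3 chk.py
python3 - <<'E'
from h import *
i,im,d,P=look("wrist");M=axes(28);c=np.array([.5359,.3196,.1433])
N=600;sc=.00014
v,u=np.mgrid[:N,:N];X=c+np.stack([(u-300)*sc,(300-v)*sc,np.full(u.shape,.010)],-1).reshape(-1,3)@M.T
p=proj(i,X).reshape(N,N,2).astype(np.float32)
cv2.imwrite("pics/w6.png",cv2.remap(im,p[...,0],p[...,1],cv2.INTER_CUBIC))
E
```

```text
9.575 q [-0.554  0.829 -0.034  1.838 -0.125  0.085 -1.627] F [2.8 0.4 8.2] Tq [-0.09 -0.78  0.36] gap 0.05251722860866055 31.12381875514984
grasp rel collar mm [1.  0.3 0.6] z in mill [-0.05   0.068 -0.996] y ang -96.4
```

View pics/w6.png

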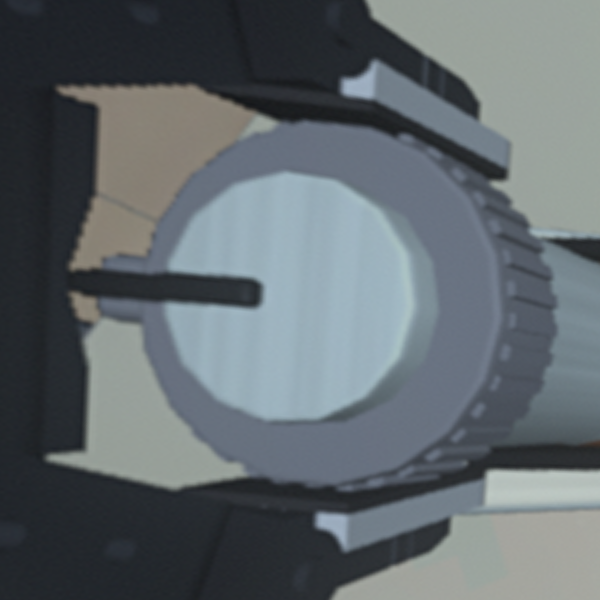

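Call:
servo_tool:
  moves: [0,0,0,0,0,0,0.04,0,0,0,0,0,0,0.04,-0.0019,-0.001,0.0045,0,0,0,0.04,-0.0037,-0.002,0.0091,0,0,0,0.04,-0.0037,-0.002,0.0091,0,0,0,0.04,-0.0037,-0.002,0.0091,0,0,0,0.04]
  squeeze: 70

```text
time_s: 10.38
tool_pos: [0.5409, 0.3273, 0.1175]
ee_rot: [0.962, 0.193, 0.172, -0.088]
ft_force: [5.8, 3.1, -12.9]
finger_gap: 0.0509
grip_force: 76.9
```

```bash
python3 chk.py
```

```text
10.375 q [-0.561  0.76  -0.027  1.868 -0.126  0.128 -1.63 ] F [  5.8   3.1 -12.9] Tq [-0.4  -0.4   0.31] gap 0.05088413917342021 76.90659284591675
grasp rel collar mm [-0.4  0.3 35. ] z in mill [-0.053  0.068 -0.996] y ang -96.3
```

Call:
servo_tool:
  moves: [-0.0037,-0.002,0.0091,0,0,0,0.04,-0.0037,-0.002,0.0091,0,0,0,0.04,-0.0037,-0.002,0.0091,0,0,0,0.04,-0.0037,-0.002,0.0091,0,0,0,0.04,-0.0037,-0.002,0.0091,0,0,0,0.04,0,0,0,0,0,0,0.04]

```text
time_s: 11.12
tool_pos: [0.5224, 0.3174, 0.1642]
ee_rot: [0.962, 0.192, 0.173, -0.088]
ft_force: [-0.2, 0.5, -4.2]
finger_gap: 0.0512
grip_force: 78.0
```

```bash
python3 chk.py
python3 - <<'E'
from h import *
i,im,d,P=look("scene");j,im2,_,_=look("wrist")
cv2.imwrite("pics/s7.png",np.vstack([cv2.resize(im[130:310,130:370],(400,300),interpolation=cv2.INTER_CUBIC),cv2.resize(im2,(400,300))]))
E
```

```text
11.125 q [-0.572  0.658 -0.013  1.893 -0.127  0.204 -1.636] F [-0.2  0.5 -4.2] Tq [-0.42  0.55  0.03] gap 0.05124961336937984 77.97032833099365
grasp rel collar mm [ 0.4  0.2 86.2] z in mill [-0.052  0.068 -0.996] y ang -96.3
```

View pics/s7.png

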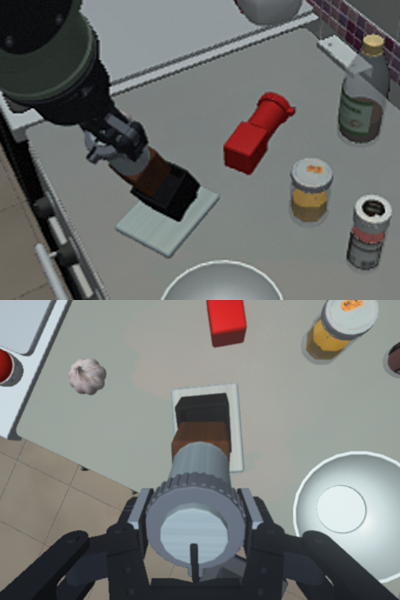

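Call:
servo_tool:
  moves: [-0.003,-0.002,0.02,0,0,0,0.04,0,0,0.02,0,0,0,0.04,0,-0.01,0.005,-1.5,2.8,0,0.04,0,-0.02,0,-1.5,2.8,0,0.04,0.004,-0.025,0,-1.5,2.8,0,0.04,0.004,-0.025,0,-1.5,2.8,0,0.04,0.004,-0.025,0,-1.5,2.8,0,0.04,0.004,-0.025,0,-1.5,2.8,0,0.04]

```text
time_s: 12.22
tool_pos: [0.5356, 0.1844, 0.2081]
ee_rot: [0.981, 0.19, 0.013, -0.039]
ft_force: [0.1, 0.3, -3.8]
finger_gap: 0.0509
grip_force: 78.0
```

Call:
servo_tool:
  moves: [0.004,-0.025,0,-1.4,2.6,0,0.04,0.004,-0.018,0,-1.4,2.6,0,0.04,0,-0.01,0,0,0,0,0.04,0,0,0,0,0,0,0.04,0,0,0,0,0,0,0.04]

```text
time_s: 12.85
tool_pos: [0.5431, 0.1331, 0.2086]
ee_rot: [0.981, 0.189, -0.034, -0.024]
ft_force: [0.4, 1.1, -3.6]
finger_gap: 0.0511
grip_force: 78.0
```

```bash
python3 chk.py
python3 - <<'E'
from h import *
s=arm.sense();T=R.from_quat(s["ee_rot"]).as_matrix();print(T.round(3),s["tool_pos"])
i,im,d,P=look("scene");np.savez("s8.npz",im=im,d=d,P=P);j,im2,d2,P2=look("wrist");np.savez("w8.npz",im=im2,d=d2,P=P2)
cv2.imwrite("pics/s8.png",np.hstack([cv2.resize(im[120:380,160:360],(400,520),interpolation=cv2.INTER_CUBIC),cv2.copyMakeBorder(cv2.resize(im2,(400,300)),0,220,0,0,0)]))
top=look("top");np.savez("t8.npz",im=top[1],d=top[2],P=top[3])
for n,Q in(("scene",P),("top",top[3]),("wrist",P2)):
    near=np.hypot(Q[...,0]-.55,Q[...,1]-.135)
    for h in range(110,270,16):
        m=(near<.06)&(Q[...,2]*1000>h)&(Q[...,2]*1000<=h+16)
        if m.sum()>8: q=Q[m]*1000; print(n,h,m.sum(),q[:,:2].min(0).round(0),q[:,:2].max(0).round(0))
    m=np.isfinite(Q[...,2])&(np.hypot(Q[...,0]-.545,Q[...,1]-.134)<.1)&(Q[...,2]>.05)&(Q[...,2]<.06)
    if m.sum()>20: print("bowl",cv2.minEnclosingCircle((Q[m][:,:2]*1000).astype(np.float32)),m.sum())
E
```

```text
12.85 q [-0.267  0.705  0.005  1.437 -0.065  1.066 -1.42 ] F [ 0.4  1.1 -3.6] Tq [-0.07 -0.16  0.01] gap 0.051088106485544155 78.0115556716919
grasp rel collar mm [ -17.  -172.2  148.1] z in mill [-0.468  0.067 -0.881] y ang -97.2
[[ 0.926  0.369 -0.077]
 [ 0.373 -0.927  0.035]
 [-0.058 -0.061 -0.996]] [0.5431211  0.13307703 0.20856918]
scene 142 103 [519. 102.] [573. 140.]
scene 158 181 [520. 101.] [574. 143.]
scene 174 197 [520. 102.] [574. 142.]
scene 190 294 [519. 102.] [575. 145.]
scene 206 170 [526. 106.] [570. 140.]
scene 222 150 [526. 109.] [563. 136.]
scene 238 129 [527.  97.] [555. 130.]
scene 254 185 [514.  92.] [567. 165.]
bowl ((545.3640747070312, 135.34420776367188), 75.63397979736328) 568
top 142 29 [517. 142.] [558. 158.]
top 158 42 [517. 139.] [558. 158.]
top 174 16 [517. 141.] [559. 158.]
top 190 53 [518. 127.] [566. 158.]
top 206 15 [521. 126.] [564. 145.]
top 222 13 [524. 131.] [558. 148.]
top 254 19 [516. 123.] [571. 158.]
bowl ((542.494140625, 133.43922424316406), 74.66545104980469) 353
wrist 142 278 [560. 117.] [577. 159.]
wrist 158 503 [560. 117.] [577. 159.]
wrist 174 621 [560. 117.] [577. 159.]
wrist 190 1550 [541. 108.] [577. 159.]
wrist 206 925 [546. 111.] [571. 153.]
wrist 222 1074 [549. 111.] [571. 153.]
wrist 238 1311 [543.  98.] [571. 165.]
wrist 254 2308 [539.  96.] [576. 170.]
bowl ((545.6647338867188, 134.13754272460938), 74.54171752929688) 2195
```

View pics/s8.png

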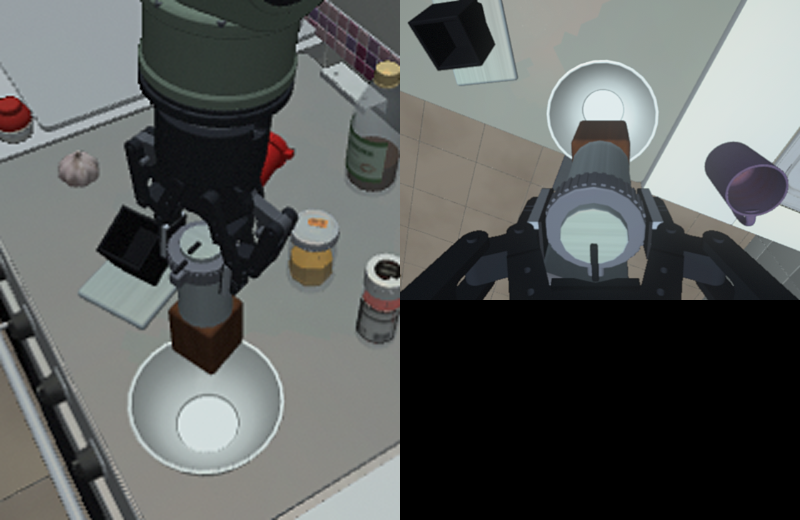

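Run:
```python
from h import *
def ransac(q,n=300):
    rng=np.random.default_rng(0);best=None
    for _ in range(n):
        a=q[rng.choice(len(q),3,False)];v=np.cross(a[1]-a[0],a[2]-a[0]);l=np.linalg.norm(v)
        if l<1e-5: continue
        v/=l;inl=abs((q-a[0])@v)<.0015
        if best is None or inl.sum()>best.sum():best=inl
    p=q[best];u=np.linalg.svd(p-p.mean(0))[2][2]; return u*np.sign(u[0]+u[1]+1e-9),p.mean(0),best
for n in("w8","s8","t8"):
    P=np.load(n+".npz")["P"];m=(np.hypot(P[...,0]-.547,P[...,1]-.132)<.045)&(P[...,2]>.146)&(P[...,2]<.198);q=P[m]
    for _ in range(2):
        if len(q)<25:break
        u,c,b=ransac(q);print(n,b.sum(),len(q),"az",np.degrees(np.arctan2(u[1],u[0])).round(1),"tilt",np.degrees(np.arcsin(u[2])).round(2),c.round(4), "offset",(u@c).round(4));q=q[~b]
    # lid top
    m=(np.hypot(P[...,0]-.547,P[...,1]-.132)<.014)&(P[...,2]>.262)&(P[...,2]<.29);q=P[m]
    if len(q)>20:
        u,c,b=ransac(q);print(n,"lid",b.sum(),len(q),(u*np.sign(u[2])).round(3),c.round(3))
```

```text
w8 1742 1760 az 22.6 tilt 0.05 [0.5697 0.1391 0.1754] offset 0.5795
w8 lid 3628 3881 [0.007 0.004 1.   ] [0.548 0.132 0.282]
s8 326 574 az 23.6 tilt 0.33 [0.5282 0.1207 0.1737] offset 0.5333
s8 243 248 az 112.7 tilt 0.14 [0.5559 0.1098 0.1742] offset -0.1124
s8 lid 162 181 [-0.003  0.01   1.   ] [0.546 0.132 0.284]
t8 89 95 az 110.5 tilt -0.49 [0.5353 0.1501 0.1659] offset -0.0481
```

Call:
servo_tool:
  moves: [-0.0025,0.0025,0,0,0,0,0.04,0,0,0,0,0,0,0.04,0,0,0,0,0,0,0.04,0,0,0,0,0,0,0.04]

```text
time_s: 13.5
tool_pos: [0.5409, 0.1348, 0.2084]
ee_rot: [0.981, 0.189, -0.035, -0.024]
ft_force: [-0.0, 0.2, -3.6]
finger_gap: 0.0516
grip_force: 78.0
```

Run:
```python
from h import *
s=arm.sense();print(s["time_s"],s["tool_pos"],s["qvel"].round(4))
i,im,d,P=look("wrist");M=R.from_euler("z",23,degrees=True).as_matrix();c=np.array([.5445,.1345,.279])
N=600;sc=.00014
v,u=np.mgrid[:N,:N];X=c+np.stack([(u-300)*sc,(300-v)*sc,np.zeros(u.shape)],-1).reshape(-1,3)@M.T
p=proj(i,X).reshape(N,N,2).astype(np.float32)
cv2.imwrite("pics/w9.png",cv2.remap(im,p[...,0],p[...,1],cv2.INTER_CUBIC))
```

```text
13.5 [0.54093525 0.13480748 0.20843422] [-0.0002 -0.0014 -0.0006  0.0011 -0.001  -0.0011  0.0017]
```

View pics/w9.png

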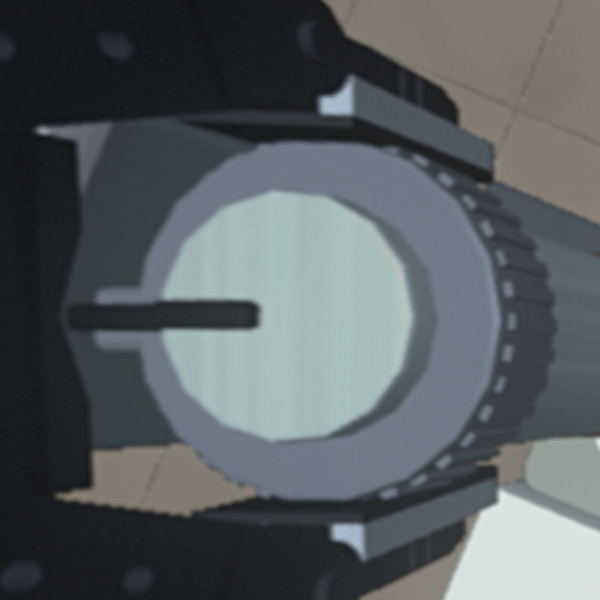

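The lug (100–145, 318) lines up with the rib (160–260, 315). The mill is upright, centred over the bowl and holding still, so I'm handing in.

```bash
python3 -c "
from cell import arm
print(arm.hand_in())"
```

```text
the job is handed in; nothing more can be done
None
```

The job is handed in at about 13.5 s: the collar is turned to its locked mark, and the mill is out of the dock, upright to within about half a degree, and held still over the middle of the bowl with its foot well above the rim.

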